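# Find the hidden catch of the scrap box and hold its flap open

## Robot

A 6-joint arm with a two-finger parallel gripper is mounted at the origin on a cart in front of the work surface, level with it; the furniture and walls round the work are solid. World frame = base frame: x ahead of the robot, y to its left, z up, the work surface at z = 0. Lengths are in mm, angles in rad, forces in N, time in s.
With the tool pointing down it reaches from about 275 to 750 mm from the base axis. Payload 10.2 kg.
Tool frame: the origin (TCP) lies at the very end of the fingers, on their centre line; the grasp point (between the pads) lies behind it (bot.tcp_to_grasp is the z of the grasp point in the tool frame, in mm); z points along the fingers, y is the direction in which the jaws open and shut (so a half turn about z gives the same grasp; the last joint's range is limited). The gripper opens to 88 mm and grips with 3 to 60 N. Pads are 18 mm wide; open, the fingers measure 123 mm over their backs; the gripper's body (75 mm by 187 mm) begins 45 mm behind the grasp point.
Start: joints at [0.986, 0.313, 1.498, -0, 1.331, -0.223], TCP at [185.841, 491.014, 238.72] pointing down, gripper open.
Joint ranges: [-2.94, 2.94], [-0.97, 2.17], [0.19, 2.56], [-1.23, 4.37], [0.02, 3.11], [-2.88, 2.88]. Speed limits (rad/s): [2.39, 2.39, 3.01, 3.14, 3.14, 3.14].

## Interface

Orientations are given as a rotation vector (axis times angle).
In Python, from workcell import telemetry, snapshot, camera_model, bot gives the robot as it stands. The module is installed in compiled form; this text tells all that it offers.
- The arm moves only by the tool drive_tool, never from a script. Its arguments are lists of equal length, an entry for each row: "offset": the shift along the tool's x, y, z in cm, a list of three; "rotation": the turn, a rotation vector about the tool's x, y, z in rad, a list of three. In form: {"offset": [[dx, dy, dz], ...], "rotation": [[wx, wy, wz], ...]}. A call has 1 to 5 rows; each row is the pose to reach, as a shift and turn from the pose commanded when the call began, along the tool's axes at that moment; what a row does not reach only later rows make up. A row lasts 1/12 s, in which the tool goes at most 41.7 mm and 7.16 degrees, less where a joint would pass 70% of its speed; a pose out of reach is approached as far as the arm can. A call with a gripper value outside its range is refused whole. "fingers" is the opening in per cent of the stroke, from 0 (shut) to 100 (fully open), set as the call begins (left out, the last holds). The fingers move at their own pace and stop on an object; "grip_force" is the grip in N (left out, the last holds). Time passes only in rows, so rows that repeat a pose let the fingers close. It gives the time, the measured TCP pose, the force and the opening at its end, in the units of the state.
- telemetry.state(): the state, without advancing time (a new reading comes with each control period).
- snapshot(name): name is "side" or "top" or "wrist"; returns the picture (480x640x3 uint8, red, green, blue); there is no depth.
- camera_model(name): a dict with "camera_matrix" (3x3 intrinsics, pixels), "k1" (the pictures are not rectified: a ray, as slopes to the right and down, at radius r is drawn at 1 + k1 r^2 times it, then the intrinsics apply), "world_from_camera" (4x4, takes a point from camera to world coordinates). Camera axes: x right, y up, looking along -z (the intrinsics and any distortion apply to the point x, -y, -z); pixel columns grow to the right and rows downward; lengths in mm; the calibration is good to about 2 mm. A picture is of the moment at which its call begins: read the wrist's pose just before it. camera_model takes no time and is no camera call; for the wrist camera it gives the pose at the moment of the call.
- bot.close_job(): hands the job in, once; it reports no verdict.
The state is a dict: "clock": time; "joints": joint angles; "joint_velocities": joint speeds; "joint_efforts": joint torques, N m; "ee_pos": TCP position; "eef_rot": TCP orientation; "force": force on the tool from outside, world axes, zero at the start; "wrist_torque": the same for the moment, N m; "gripper_width": finger opening in mm.
Only numpy, scipy, OpenCV 4.12 (cv2) and the standard library are available. Lean on these libraries where they do the work, as an engineer would, in place of code of your own. Each camera call takes 0.05 s, during which the arm holds its last target. There are 200 camera calls.

## Task

One of the six identical round plates sunk flush in the top panel of the steel scrap box is the push catch of its flap; the other five are blanks that hardly yield. Feel gently over the plates with the fingertips until you find the one that gives, press it fully down, and finish while still holding it down, so that the flap at the back of the box stays raised. Do not touch the flap itself, do not press hard on anything, and leave the loose things standing around the box where they are, without moving or lifting them.

Things in the scene. Friction and masses are not known exactly. Their poses are not given: they have to be found in the camera images.
- scrap_box: Bare stainless steel box fixed to the table, 240 mm (x) by 216 mm (y), 70 mm high; origin at the centre of its underside, z up; its -x side is turned to the robot. The front part of its top (x from -120 to +34 mm, at z = 70 mm) is a flat panel with six round plates; behind it (x from 37 to 115 mm) is a hopper closed by the flap.
- panel (a point): Middle of the six openings, on the panel face (box x = -47 mm); axes as the box. Openings 55 mm across, 14 mm deep, centred at x = -33 and +33 mm, y = -66, 0 and +66 mm from here. In each a steel plate 52 mm across, its top 1 mm below the panel. Five are blanks on hard rubber seals (they yield 1 mm at 5 N, 4 mm at most), one is the catch (8 mm travel); all look alike, and any may be the catch.
- catch (a joint): Travel of the push catch in m: 0 = up, level with the blanks; 0.008 = fully down. Sprung, it comes up again when let go. It needs about 3.5 N to start moving and about 5 N to stay fully down; pushed fast it feels stiffer, so feel slowly (under 20 mm/s). Raises the flap by a linkage, 0.06 rad for each mm.
- flap (a joint): Opening angle of the flap in rad: 0 = shut, 0.48 with the catch fully down. It falls shut when the catch is let go.
- flap_mount: Hinge strip of the flap at the far edge of the box, 206 mm long; it carries the flap, a steel sheet 72 mm (x) by 200 mm (y) that lies shut level with the panel. Origin on the hinge line, 113 mm behind the centre of the box, 67 mm above the table; axes as the box.
- flap_lip (a point): Middle of the flap's free front edge, on its upper side; shut it is about 40 mm behind the centre of the box, 70 mm above the table. It rises about 34 mm when the catch is fully down.
- timer: White round wind-up kitchen timer, 66 mm across, 53 mm high, standing loose close to the left of the box. Origin under its centre. To be left alone.
- spice_jar: Spice jar, 47 mm across, 98 mm high, standing loose close to the right of the box. Origin under its centre. To be left alone.
- ramekin: Small grey steel sauce cup, 65 mm across, 37 mm high, standing loose in front of the box. Origin under its centre. To be left alone.
- tape: Roll of masking tape lying flat, 98 mm across, 25 mm high, loose at the front left of the table. Origin under its centre. To be left alone.
- hex_key: Black steel hex key (bent rod), 32 by 114 mm, 7 mm thick, lying loose at the front right of the table. Origin under its centre. To be left alone.

How it is judged (in metres and radians):
On the way:
1. the catch is found and pressed down, the flap rises (value of joint catch above 0.004 m), for 0.1 s.
At the end, for the whole second after the job is handed in: The catch is held down by at least 6 of its 8 mm and the flap stands open by more than 0.33 rad through the last second; the loose things are within 15 mm of where they stood (value of joint catch above 0.006 m and value of joint flap above 0.33 rad and distance of each of timer, spice_jar, ramekin, tape, hex_key from where it was at the start of the episode below 0.015 m); the arm keeps its last pose, push and grip.
It fails at once if the robot touches the flap or its hinge strip (contact force between any of the fingers, the arm and flap_mount above 0.5 N).
It fails at once if something is pressed with more than 70 N (contact force between the fingers and scrap_box above 70 N or contact force between the fingers and plate_0 above 70 N or contact force between the fingers and plate_1 above 70 N or contact force between the fingers and plate_2 above 70 N or contact force between the fingers and plate_3 above 70 N or contact force between the fingers and plate_4 above 70 N or contact force between the fingers and plate_5 above 70 N).
It fails at once if a loose thing beside the box is moved or lifted by more than 15 mm (distance of any of timer, spice_jar, ramekin, tape, hex_key from where it was at the start of the episode above 0.015 m).
It also fails if it takes over 48 s, if anything falls off the work surface, if the arm or the gripper's body presses on something with over 40 N, if the wrist force passes 120 N, or if a joint passes its speed limit or range.

## Working session

There is one attempt and no reset: what is moved stays moved. The work goes in short steps, Python scripts to look and compute and a tool call to move; the robot and the scene stay as the last step left them, time stands still between calls to the robot, and variables do not carry over. Pictures are saved under pics/ and viewed, about 8 in all and at most 12, crops included, and the job is handed in when it is done.

Besides the shell and the picture viewer there is one more tool, called in YAML: its name, and indented under it one key for each argument. drive_tool: Moves the arm, as the interface text tells. Its arguments: {"type":"object","properties":{"offset":{"type":"array","items":{"type":"array","items":{"type":"number"}}},"rotation":{"type":"array","items":{"type":"array","items":{"type":"number"}}},"fingers":{"type":"number"},"grip_force":{"type":"number"}},"required":["offset","rotation"]}

```bash
mkdir -p pics
python3 - <<'E'
from workcell import telemetry, snapshot, camera_model, bot
import cv2
s=telemetry.state(); print(s, bot.tcp_to_grasp)
for n in("top","side"):
    cv2.imwrite(f"pics/{n}0.png",snapshot(n)[:,:,::-1]); m=camera_model(n); print(n,m)
E
```

```text
{'clock': 0.0, 'joints': array([ 9.85584923e-01,  3.13466430e-01,  1.49844140e+00, -2.14170490e-05,
        1.33097807e+00, -2.23391241e-01]), 'joint_velocities': array([ 4.86592679e-04, -4.64074251e-05, -3.42596425e-04,  9.93310944e-04,
       -1.39747118e-03, -8.33527910e-04]), 'joint_efforts': array([-4.34596877e-04, -4.02205896e+01, -2.52276707e+01,  6.93992944e-02,
        3.51531466e-02, -8.91220998e-05]), 'ee_pos': array([185.71154508, 490.79486893, 238.15103059]), 'eef_rot': array([-5.65154597e-01, -3.08984224e+00,  1.88021875e-03]), 'force': array([ 0.6538107 , -0.55686029, -0.89005941]), 'wrist_torque': array([0.02779985, 0.04495463, 0.02893853]), 'gripper_width': 87.81589201627884} -18.700000000000003
top {'camera_matrix': array([[472.73943795,   0.        , 315.13761729],
       [  0.        , 472.73943795, 231.5101079 ],
       [  0.        ,   0.        ,   1.        ]]), 'k1': -0.008687586351899639, 'world_from_camera': array([[ 8.55605254e-03,  9.70035311e-01, -2.42813282e-01,
         3.24320877e+02],
       [-9.99948205e-01,  6.96136360e-03, -7.42480337e-03,
         1.02574733e+01],
       [-5.51200990e-03,  2.42864232e-01,  9.70044629e-01,
         9.19994148e+02],
       [ 0.00000000e+00,  0.00000000e+00,  0.00000000e+00,
         1.00000000e+00]])}
side {'camera_matrix': array([[444.13024915,   0.        , 316.91985677],
       [  0.        , 444.13024915, 236.84770714],
       [  0.        ,   0.        ,   1.        ]]), 'k1': -0.0327453940783208, 'world_from_camera': array([[ 9.96942690e-01,  5.05926121e-02, -5.95454508e-02,
         4.77486237e+02],
       [-7.81258015e-02,  6.57886877e-01, -7.49053547e-01,
        -6.60975186e+02],
       [ 1.27759512e-03,  7.51415494e-01,  6.59828101e-01,
         6.59461761e+02],
       [ 0.00000000e+00,  0.00000000e+00,  0.00000000e+00,
         1.00000000e+00]])}
```

View pics/top0.png

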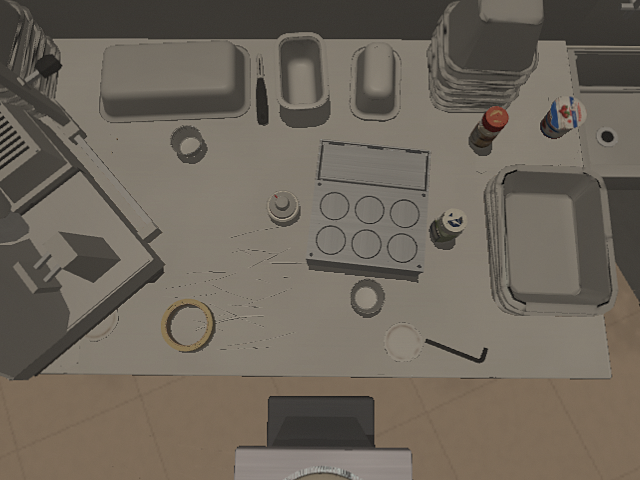

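View pics/side0.png

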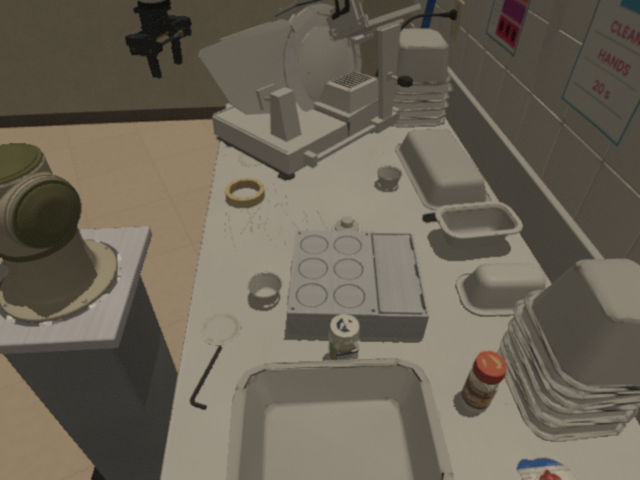

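The top view shows the six plates at about (334,206), (369,210), (405,214) in the back row and (331,240), (366,244), (402,248) in the front row. The flap is behind them, around (373,165). The timer is at (284,207), the jar at (448,226) and the cup at (366,297). In the side view the plates are around (311–349, 243–296).

```bash
cat > h.py <<'E'
import numpy as np, cv2
from workcell import telemetry, snapshot, camera_model, bot
from scipy.optimize import least_squares
def rays(m,px):
    K=m["camera_matrix"]; k=m["k1"]; T=m["world_from_camera"]
    u=cv2.undistortPoints(np.array(px,float).reshape(-1,1,2),K,np.array([k,0,0,0.])).reshape(-1,2)
    d=np.c_[u[:,0],-u[:,1],-np.ones(len(u))]@T[:3,:3].T
    return T[:3,3],d
def onz(m,px,z):
    o,d=rays(m,px); return o+d*((z-o[2])/d[:,2])[:,None]
def proj(m,P):
    T=m["world_from_camera"]; c=(P-T[:3,3])@T[:3,:3]
    u=np.c_[c[:,0],-c[:,1]]/-c[:,2:]; u=u*(1+m["k1"]*(u**2).sum(1))[:,None]
    return u*m["camera_matrix"][0,0]+m["camera_matrix"][:2,2]
G=np.array([[x,y,0] for x in(33,-33) for y in(66,0,-66)],float)
E
python3 - <<'E'
from h import *
top=[(334,206),(369,210),(405,214),(331,240),(366,244),(402,248)]
side=[(348,245),(347,268),(349,296),(314,243),(313,268),(311,295)]
mt,ms=camera_model("top"),camera_model("side")
def W(p):
    c,s=np.cos(p[3]),np.sin(p[3]); return G@np.array([[c,-s,0],[s,c,0],[0,0,1]]).T+p[:3]
f=lambda p:np.r_[proj(mt,W(p))-top].ravel()
g=lambda p:np.r_[(proj(mt,W(p))-top).ravel(),(proj(ms,W(p))-side).ravel()]
for fn in(g,lambda p:np.r_[f(p),(p[2]-70)*.5]):
    r=least_squares(fn,[450,-60,70,0]); print(r.x.round(3),np.abs(r.fun).max().round(1))
print(W(r.x).round(1))
print("flap corners",onz(mt,[(322,143),(430,150),(317,183),(427,190)],70).round())
print("timer",onz(mt,[(283,200)],53).round(),"jar",onz(mt,[(455,218)],98).round(),"cup",onz(mt,[(367,293)],37).round())
E
```

```text
[ 5.47935e+02 -8.10310e+01  6.88430e+01 -1.10000e-01] 1.1
[ 5.46727e+02 -8.09510e+01  7.00080e+01 -1.08000e-01] 0.5
[[ 586.6  -18.9   70. ]
 [ 579.5  -84.5   70. ]
 [ 572.4 -150.1   70. ]
 [ 521.   -11.8   70. ]
 [ 513.9  -77.4   70. ]
 [ 506.8 -143.    70. ]]
flap corners [[ 715.    5.   70.]
 [ 701. -204.   70.]
 [ 632.   14.   70.]
 [ 620. -194.   70.]]
timer [[603.  79.  53.]] jar [[ 557. -236.   98.]] cup [[428. -81.  37.]]
```

```bash
cat >> h.py <<'E'
from scipy.spatial.transform import Rotation as R
YAW=-0.108
def Rt():  # tool x = -box x, y = box y, z down
    c,s=np.cos(YAW),np.sin(YAW); return R.from_matrix(np.array([[-c,-s,0],[-s,c,0],[0,0,-1]]))
def go(t):
    s=telemetry.state(); r=R.from_rotvec(s["eef_rot"])
    print("at",s["ee_pos"].round(1),"clock",round(s["clock"],2),"F",s["force"].round(2),"off cm",(r.inv().apply(np.array(t)-s["ee_pos"])/10).round(2),"rot",(r.inv()*Rt()).as_rotvec().round(3))
E
python3 -c "
from h import *
go([350,-81,238])"
```

```text
at [185.7 490.8 238.2] clock 0.1 F [ 0.55 -0.02  0.11] off cm [-35.6  -47.67   0.07] rot [-0.001 -0.    -0.254]
```

drive_tool:
  offset:
    - [-2.4,-3.2,0]
    - [-4.8,-6.4,0]
    - [-7.1,-9.5,0]
    - [-9.5,-12.7,0]
    - [-11.9,-15.9,0]
  rotation:
    - [0,0,0]
    - [0,0,0]
    - [0,0,0]
    - [0,0,0]
    - [0,0,0]
  fingers: 0
  grip_force: 20

```text
clock: 0.52
ee_pos: [240.1, 298.7, 238.3]
eef_rot: [-0.562, -3.09, 0.0]
force: [2.1, -0.1, 0.1]
gripper_width: 57.0
```

drive_tool:
  offset:
    - [-2.4,-3.2,0]
    - [-4.8,-6.4,0]
    - [-7.1,-9.5,0]
    - [-9.5,-12.7,0]
    - [-11.9,-15.9,0]
  rotation:
    - [0,0,0]
    - [0,0,0]
    - [0,0,0]
    - [0,0,0]
    - [0,0,0]

```text
clock: 0.93
ee_pos: [295.6, 107.7, 238.8]
eef_rot: [0.564, 3.09, 0.0]
force: [1.3, 0.2, 1.0]
gripper_width: 23.5
```

drive_tool:
  offset:
    - [-2.4,-3.2,0]
    - [-4.8,-6.4,0]
    - [-7.1,-9.5,0]
    - [-9.5,-12.7,0]
    - [-11.9,-15.9,0]
  rotation:
    - [0,0,0]
    - [0,0,0]
    - [0,0,0]
    - [0,0,0]
    - [0,0,0]

```text
clock: 1.35
ee_pos: [350.7, -83.6, 238.7]
eef_rot: [0.566, 3.09, -0.0]
force: [0.7, 0.6, -0.9]
gripper_width: 0.3
```

drive_tool:
  offset:
    - [0,0,0]
    - [0,0,0]
    - [0,0,0]
    - [0,0,0]
  rotation:
    - [0,0,-0.1]
    - [0,0,-0.2]
    - [0,0,-0.254]
    - [0,0,-0.254]

```text
clock: 1.68
ee_pos: [350.7, -81.6, 238.5]
eef_rot: [-0.167, -3.137, -0.001]
force: [-0.5, -0.3, 0.0]
gripper_width: 0.3
```

```bash
python3 -c "
from h import *
go([546.7,-81,170]);go([546.7,-81,100])"
```

```text
at [350.7 -81.6 238.5] clock 1.68 F [-0.45 -0.26  0.02] off cm [-19.48   2.14   6.84] rot [ 0.    -0.001  0.001]
at [350.7 -81.6 238.5] clock 1.68 F [-0.45 -0.26  0.02] off cm [-19.49   2.14  13.84] rot [ 0.    -0.001  0.001]
```

drive_tool:
  offset:
    - [-4,0.4,0.8]
    - [-8,0.9,1.6]
    - [-12,1.3,2.4]
    - [-15.8,1.7,3.2]
    - [-19.5,2.1,4.0]
  rotation:
    - [0,0,0]
    - [0,0,0]
    - [0,0,0]
    - [0,0,0]
    - [0,0,0]

```text
clock: 2.1
ee_pos: [548.8, -81.0, 197.8]
eef_rot: [-0.172, -3.136, -0.0]
force: [-0.7, 0.1, 1.0]
gripper_width: 0.5
```

drive_tool:
  offset:
    - [0,0,0]
    - [0,0,0]
    - [0,0,0]
  rotation:
    - [0,0,0]
    - [0,0,0]
    - [0,0,0]

```text
clock: 2.35
ee_pos: [546.4, -81.3, 198.7]
eef_rot: [-0.17, -3.136, -0.0]
force: [-0.8, -0.1, 0.0]
gripper_width: 0.5
```

Run:
```python
from h import *
np.save("wm.npy",camera_model("wrist"),allow_pickle=True); m=camera_model("wrist")
im=snapshot("wrist")[:,:,::-1].copy(); cv2.imwrite("pics/w0raw.png",im)
c,s=np.cos(YAW),np.sin(YAW); P=G@np.array([[c,-s,0],[s,c,0],[0,0,1]]).T+[546.7,-81,70]
for p in proj(m,P): print(p.round(1)); cv2.drawMarker(im,tuple(int(v) for v in p.round()),(0,0,255),0,10)
cv2.imwrite("pics/w0.png",im); go([546.7,-81,100])
```

```text
[394.7 262.3]
[319.3 262.4]
[244.  262.4]
[399.9 187.1]
[319.3 187.1]
[238.8 187.2]
at [546.3 -81.5 199.3] clock 2.4 F [0.53 0.78 0.73] off cm [-0.03  0.05  9.93] rot [-0.     0.    -0.001]
```

View pics/w0.png

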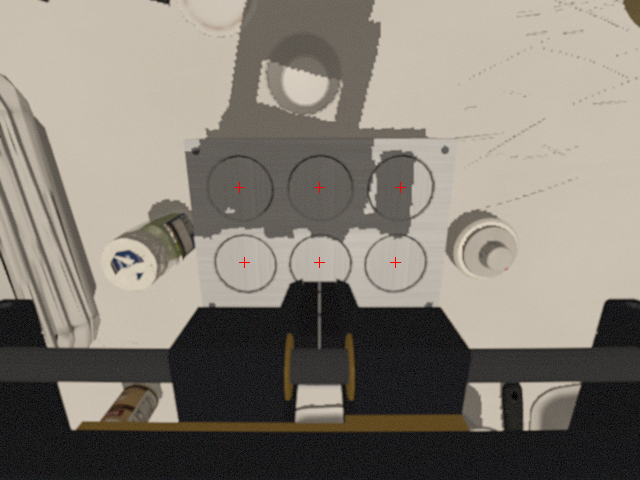

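The projected grid matches the rings in the wrist picture to about 2 px: the front row is at (239/319/400,187) and the back row at (244/319/395,262). Now I'll feel the front left plate.

drive_tool:
  offset:
    - [0.8,1.6,3]
    - [1.6,3.2,6]
    - [2.4,4.8,9]
    - [3.3,6.6,11.5]
    - [3.3,6.6,12.2]
  rotation:
    - [0,0,0]
    - [0,0,0]
    - [0,0,0]
    - [0,0,0]
    - [0,0,0]

```text
clock: 2.82
ee_pos: [517.9, -9.8, 74.6]
eef_rot: [-0.167, -3.132, -0.002]
force: [-0.5, 0.2, 0.5]
gripper_width: 0.4
```

drive_tool:
  offset:
    - [0,0,0]
    - [0,0,0.13]
    - [0,0,0.26]
    - [0,0,0.39]
    - [0,0,0.52]
  rotation:
    - [0,0,0]
    - [0,0,0]
    - [0,0,0]
    - [0,0,0]
    - [0,0,0]

```text
clock: 3.23
ee_pos: [521.9, -13.1, 72.4]
eef_rot: [0.17, 3.135, -0.001]
force: [0.1, -0.2, -0.2]
gripper_width: 0.5
```

drive_tool:
  offset:
    - [0,0,0.1]
    - [0,0,0.2]
    - [0,0,0.3]
    - [0,0,0.3]
  rotation:
    - [0,0,0]
    - [0,0,0]
    - [0,0,0]
    - [0,0,0]

```text
clock: 3.57
ee_pos: [521.5, -12.6, 68.7]
eef_rot: [0.169, 3.137, -0.001]
force: [-1.3, -1.0, 3.8]
gripper_width: 0.3
```

drive_tool:
  offset:
    - [0,0,0.1]
    - [0,0,0.1]
    - [0,0,0.1]
  rotation:
    - [0,0,0]
    - [0,0,0]
    - [0,0,0]

```text
clock: 3.82
ee_pos: [521.5, -12.6, 68.0]
eef_rot: [0.169, 3.137, -0.001]
force: [-1.8, -0.4, 6.8]
gripper_width: 0.6
```

drive_tool:
  offset:
    - [0,0,0.1]
    - [0,0,0.1]
    - [0,0,0.1]
  rotation:
    - [0,0,0]
    - [0,0,0]
    - [0,0,0]

```text
clock: 4.07
ee_pos: [521.5, -12.6, 67.3]
eef_rot: [0.169, 3.136, -0.001]
force: [-3.7, -1.0, 10.1]
gripper_width: 0.3
```

Front left rises steadily at about 4.5 N/mm, so it's a blank. Next is front middle.

drive_tool:
  offset:
    - [0,0,-0.9]
    - [0,0,-0.9]
    - [0,-3.3,-0.9]
    - [0,-6.6,-0.9]
    - [0,-6.6,-0.9]
  rotation:
    - [0,0,0]
    - [0,0,0]
    - [0,0,0]
    - [0,0,0]
    - [0,0,0]

```text
clock: 4.48
ee_pos: [514.1, -82.0, 75.5]
eef_rot: [0.174, 3.136, -0.002]
force: [0.8, -0.5, 0.2]
gripper_width: 0.5
```

drive_tool:
  offset:
    - [0,0,0.1]
    - [0,0,0.24]
    - [0,0,0.38]
    - [0,0,0.52]
    - [0,0,0.65]
  rotation:
    - [0,0,0]
    - [0,0,0]
    - [0,0,0]
    - [0,0,0]
    - [0,0,0]

```text
clock: 4.9
ee_pos: [514.2, -77.2, 68.8]
eef_rot: [-0.168, -3.137, -0.0]
force: [-0.6, 1.8, 3.6]
gripper_width: 0.5
```

drive_tool:
  offset:
    - [0,0,0.1]
    - [0,0,0.2]
    - [0,0,0.25]
    - [0,0,0.25]
    - [0,0,0.25]
  rotation:
    - [0,0,0]
    - [0,0,0]
    - [0,0,0]
    - [0,0,0]
    - [0,0,0]

```text
clock: 5.32
ee_pos: [514.2, -77.2, 67.3]
eef_rot: [0.168, 3.137, 0.001]
force: [-3.5, 4.7, 10.0]
gripper_width: 0.4
```

Another blank (10 N at 67.3 mm). Next is front right, then back right.

drive_tool:
  offset:
    - [0,0,-0.9]
    - [0,0,-0.9]
    - [0,-3.3,-0.9]
    - [0,-6.6,-0.9]
    - [0,-6.6,-0.9]
  rotation:
    - [0,0,0]
    - [0,0,0]
    - [0,0,0]
    - [0,0,0]
    - [0,0,0]

```text
clock: 5.73
ee_pos: [507.0, -147.8, 75.6]
eef_rot: [0.174, 3.136, -0.003]
force: [0.1, 0.0, -0.1]
gripper_width: 0.4
```

drive_tool:
  offset:
    - [0,0,0.1]
    - [0,0,0.24]
    - [0,0,0.38]
    - [0,0,0.52]
    - [0,0,0.65]
  rotation:
    - [0,0,0]
    - [0,0,0]
    - [0,0,0]
    - [0,0,0]
    - [0,0,0]

```text
clock: 6.15
ee_pos: [507.1, -142.8, 68.8]
eef_rot: [-0.167, -3.137, -0.0]
force: [-0.7, 2.1, 2.9]
gripper_width: 0.2
```

drive_tool:
  offset:
    - [0,0,0.1]
    - [0,0,0.2]
    - [0,0,0.25]
    - [0,0,0.25]
    - [0,0,0.25]
  rotation:
    - [0,0,0]
    - [0,0,0]
    - [0,0,0]
    - [0,0,0]
    - [0,0,0]

```text
clock: 6.57
ee_pos: [507.2, -142.8, 67.3]
eef_rot: [0.168, 3.137, 0.001]
force: [-2.6, 6.0, 9.4]
gripper_width: 0.8
```

Front right is a blank too. Now back right, which is 66 mm further along box x (tool x -6.6).

drive_tool:
  offset:
    - [0,0,-0.9]
    - [0,0,-0.9]
    - [-3.3,0,-0.9]
    - [-6.6,0,-0.9]
    - [-6.6,0,-0.9]
  rotation:
    - [0,0,0]
    - [0,0,0]
    - [0,0,0]
    - [0,0,0]
    - [0,0,0]

```text
clock: 6.98
ee_pos: [576.6, -151.5, 75.6]
eef_rot: [0.168, 3.133, -0.002]
force: [0.5, -0.5, 0.1]
gripper_width: 0.6
```

drive_tool:
  offset:
    - [0,0,0.1]
    - [0,0,0.24]
    - [0,0,0.38]
    - [0,0,0.52]
    - [0,0,0.65]
  rotation:
    - [0,0,0]
    - [0,0,0]
    - [0,0,0]
    - [0,0,0]
    - [0,0,0]

```text
clock: 7.4
ee_pos: [572.2, -150.7, 69.0]
eef_rot: [-0.17, -3.137, -0.0]
force: [-2.6, 1.1, 3.2]
gripper_width: 0.3
```

drive_tool:
  offset:
    - [0,0,0.1]
    - [0,0,0.2]
    - [0,0,0.25]
    - [0,0,0.25]
    - [0,0,0.25]
  rotation:
    - [0,0,0]
    - [0,0,0]
    - [0,0,0]
    - [0,0,0]
    - [0,0,0]

```text
clock: 7.82
ee_pos: [572.3, -150.7, 67.4]
eef_rot: [-0.169, -3.136, 0.0]
force: [-6.4, 1.7, 8.3]
gripper_width: 0.2
```

Back right is also stiff (8.3 N at 67.4 mm). Next is back middle.

drive_tool:
  offset:
    - [0,0,-0.9]
    - [0,0,-0.9]
    - [0,3.3,-0.9]
    - [0,6.6,-0.9]
    - [0,6.6,-0.9]
  rotation:
    - [0,0,0]
    - [0,0,0]
    - [0,0,0]
    - [0,0,0]
    - [0,0,0]

```text
clock: 8.23
ee_pos: [579.9, -80.7, 75.4]
eef_rot: [-0.164, -3.137, -0.002]
force: [0.1, 0.6, 0.0]
gripper_width: 0.2
```

drive_tool:
  offset:
    - [0,0,0.1]
    - [0,0,0.24]
    - [0,0,0.38]
    - [0,0,0.52]
    - [0,0,0.65]
  rotation:
    - [0,0,0]
    - [0,0,0]
    - [0,0,0]
    - [0,0,0]
    - [0,0,0]

```text
clock: 8.65
ee_pos: [579.7, -86.0, 68.8]
eef_rot: [-0.171, -3.137, 0.0]
force: [-1.2, -1.0, 3.1]
gripper_width: 0.5
```

drive_tool:
  offset:
    - [0,0,0.1]
    - [0,0,0.2]
    - [0,0,0.25]
    - [0,0,0.25]
    - [0,0,0.25]
  rotation:
    - [0,0,0]
    - [0,0,0]
    - [0,0,0]
    - [0,0,0]
    - [0,0,0]

```text
clock: 9.07
ee_pos: [579.8, -86.0, 67.5]
eef_rot: [0.17, 3.137, -0.002]
force: [-5.2, -2.5, 8.9]
gripper_width: 0.7
```

Back middle is a blank. The last one, back left, has to show the give itself.

drive_tool:
  offset:
    - [0,0,-0.9]
    - [0,0,-0.9]
    - [0,3.3,-0.9]
    - [0,6.6,-0.9]
    - [0,6.6,-0.9]
  rotation:
    - [0,0,0]
    - [0,0,0]
    - [0,0,0]
    - [0,0,0]
    - [0,0,0]

```text
clock: 9.48
ee_pos: [586.9, -15.1, 75.4]
eef_rot: [-0.164, -3.137, -0.002]
force: [0.2, 0.8, 0.9]
gripper_width: 0.3
```

drive_tool:
  offset:
    - [0,0,0.1]
    - [0,0,0.24]
    - [0,0,0.38]
    - [0,0,0.52]
    - [0,0,0.65]
  rotation:
    - [0,0,0]
    - [0,0,0]
    - [0,0,0]
    - [0,0,0]
    - [0,0,0]

```text
clock: 9.9
ee_pos: [586.8, -20.4, 68.9]
eef_rot: [-0.171, -3.137, 0.0]
force: [-2.2, -1.4, 4.1]
gripper_width: 0.4
```

drive_tool:
  offset:
    - [0,0,0.1]
    - [0,0,0.2]
    - [0,0,0.25]
    - [0,0,0.25]
    - [0,0,0.25]
  rotation:
    - [0,0,0]
    - [0,0,0]
    - [0,0,0]
    - [0,0,0]
    - [0,0,0]

```text
clock: 10.32
ee_pos: [587.2, -19.7, 66.8]
eef_rot: [0.169, 3.136, -0.0]
force: [-1.5, -1.6, 3.9]
gripper_width: 0.6
```

This one gives: 3.9 N at 66.8 mm, with the force not rising. I'll press it fully down, slowly.

drive_tool:
  offset:
    - [0,0,0.1]
    - [0,0,0.2]
    - [0,0,0.3]
    - [0,0,0.4]
    - [0,0,0.4]
  rotation:
    - [0,0,0]
    - [0,0,0]
    - [0,0,0]
    - [0,0,0]
    - [0,0,0]

```text
clock: 10.73
ee_pos: [587.1, -19.6, 62.5]
eef_rot: [0.169, 3.136, -0.0]
force: [0.4, -3.2, 3.8]
gripper_width: 0.7
```

drive_tool:
  offset:
    - [0,0,0.1]
    - [0,0,0.2]
    - [0,0,0.2]
    - [0,0,0.2]
  rotation:
    - [0,0,0]
    - [0,0,0]
    - [0,0,0]
    - [0,0,0]

```text
clock: 11.07
ee_pos: [587.2, -19.6, 61.4]
eef_rot: [0.169, 3.136, -0.0]
force: [-2.1, -3.3, 11.2]
gripper_width: 0.6
```

It's on its stop at 61.4 mm with 11 N. I'll check the flap with one picture.

drive_tool:
  offset:
    - [0,0,0]
    - [0,0,0]
    - [0,0,0]
    - [0,0,0]
    - [0,0,0]
  rotation:
    - [0,0,0]
    - [0,0,0]
    - [0,0,0]
    - [0,0,0]
    - [0,0,0]

```text
clock: 11.48
ee_pos: [587.2, -19.6, 61.4]
eef_rot: [0.169, 3.136, -0.0]
force: [-2.2, -3.0, 11.6]
gripper_width: 0.5
```

Run:
```python
from h import *
a=snapshot("side")[:,:,::-1][150:400,180:500];b=snapshot("top")[:,:,::-1][110:360,150:500]
cv2.imwrite("pics/end.png",np.hstack([cv2.resize(a,None,fx=1.15,fy=1.15),cv2.resize(b,(402,287))])); go([586.6,-19,60])
```

```text
Traceback (most recent call last):
ValueError: all the input array dimensions except for the concatenation axis must match exactly, but along dimension 0, the array at index 0 has size 288 and the array at index 1 has size 287
```

Run:
```python
from h import *
a=snapshot("side")[:,:,::-1][150:400,180:500];b=snapshot("top")[:,:,::-1][110:360,150:500]
cv2.imwrite("pics/end.png",np.hstack([cv2.resize(a,(380,297)),cv2.resize(b,(416,297))])); go([586.6,-19,60])
```

```text
at [587.2 -19.6  61.3] clock 11.68 F [-1.85 -3.85 11.4 ] off cm [0.06 0.05 0.13] rot [-0.     0.001  0.   ]
```

View pics/end.png

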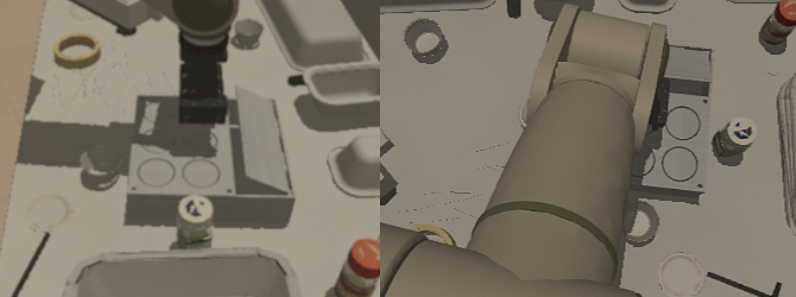

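The side view (left half) shows the flap standing open around (262,135), clear of the gripper. The jar, cup, tape and hex key are where they were. The arm hides the timer, but no move came near it. Handing in.

```bash
python3 -c "
from workcell import bot
print(bot.close_job())"
```

```text
the job is handed in; nothing more can be done
None
```

The catch is the back-left plate. I pressed it fully down and handed the job in at about 11.7 s while still holding it; no verdict was reported.

- **Finding the catch:** the other five plates stiffened steadily, reaching about 8–10 N with the tip at 67.3–67.5 mm. The back-left plate stayed near 4 N until it reached its stop.
- **Holding it down:** the last reading was tip z = 61.3 mm, about 8 mm below the plate's rest height, with a steady 11.4 N.
- **Last picture:** the flap stands raised and clear of the gripper. The jar, cup, tape and hex key look to be where they started; I judged this by eye.
- **Not checked:** the arm hid the timer in both final views, so I could not confirm it by sight. The arm felt no unexpected forces during the moves. I judged the flap angle by eye and did not measure it.

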